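# Seat a vessel cap, ease it a quarter turn and hold it

## Robot

A 6-joint arm with a two-finger parallel gripper is mounted at the origin on the work surface. World frame = base frame: x ahead of the robot, y to its left, z up, the work surface at z = 0. Lengths are in mm, angles in rad, forces in N, time in s.
With the tool pointing down it reaches from about 275 to 750 mm from the base axis. Payload 10.2 kg.
Tool frame: the origin (TCP) lies between the finger pads, 19 mm behind the fingertips; this is the grasp point; z points along the fingers, y is the line along which they close (so a half turn about z gives the same grasp; the last joint's range is limited). The gripper opens to 85 mm and grips with 20 to 120 N. Pads are 22 mm wide; open, the fingers measure 114 mm over their backs; the gripper's body (76 mm by 85 mm) begins 54 mm behind the grasp point. The pads swing forward as they close: fully open they stand 13 mm farther back than shut.
Start: joints at [-1.41, 0.313, 1.498, -0, 1.331, -0.223], TCP at [196.572, -486.817, 249.994] pointing down, gripper open.
Joint ranges: [-2.94, 2.94], [-0.97, 2.17], [0.19, 2.56], [-1.23, 4.37], [0.02, 3.11], [-2.88, 2.88]. Speed limits (rad/s): [2.39, 2.39, 3.01, 3.14, 3.14, 3.14].

## Interface

Orientations are given as a unit quaternion [w, x, y, z].
In Python, from rig import * gives the robot as it stands.
- The arm moves only by the tool arm_command, never from a script. Its argument "steps" is a list that holds one entry, the list of rows, each a list of 7 numbers: the opening, from 0 (shut) to 1 (fully open), then the shift along the tool's x, y, z each as a share of 0.05 m, from -1 to 1, then the turn, a rotation vector about the tool's x, y, z each as a share of 0.15 rad, from -1 to 1. A call has 1 to 8 rows; each row shifts and turns the commanded pose from where the row before left it, along the tool's axes as they then stand; what a row does not reach is not made up. A row lasts 1/8 s, in which the tool goes at most 62.5 mm and 10.7 degrees, less where a joint would pass 70% of its speed; a pose out of reach is approached as far as the arm can. A call with a number of a shift or a turn outside -1 to 1 is refused whole. A call with a gripper value outside its range is refused whole. The fingers move at their own pace and stop on an object; "squeeze" is the grip in N (left out, the last holds). Time passes only in rows, so rows that do not move let the fingers close. It gives the time, the measured TCP pose, the force, the opening and the grip force at its end, in the units of the state.
- sense(): the state, without advancing time (a new reading comes with each control period).
- capture(name): name is "side" or "top"; returns the picture (400x640x3 uint8, red, green, blue); there is no depth.
- get_calibration(name): a dict with "intrinsics" (3x3 intrinsics, pixels), "rvec" (rotation vector, rad) and "tvec" (3), from world to camera coordinates, as OpenCV has them. Camera axes: x right, y down, z forward; pixel columns grow to the right and rows downward; lengths in mm; the calibration is good to about 2 mm. A picture is of the moment at which its call begins. get_calibration takes no time and is no camera call.
- finish_job(): hands the job in; it is judged then, once.
The state is a dict: "time_s": time; "joints": joint angles; "dq": joint speeds; "tau": joint torques, N m; "eef_pos": TCP position; "ee_rot": TCP orientation; "force": force on the tool from outside, world axes, zero at the start; "wrist_torque": the same for the moment, N m; "grip_width": opening from 0.0 (shut) to 1.0 (fully open); "grip_force": force on a finger pad.
Only numpy, scipy, OpenCV 4.12 (cv2) and the standard library are available. Lean on these libraries where they do the work, as an engineer would, in place of code of your own. Each camera call takes 0.05 s, during which the arm holds its last target. There are 200 camera calls.

## Task

One of the two steel extraction vessels already has its cap screwed right down; the other cap is only started on its thread. Find the loose one, screw it down clockwise until it bottoms out, then back it off a quarter turn so that the vessel can breathe, and finish still gripping that cap, holding it still there. Leave the other cap screwed down and do not disturb the glassware and other things on the bench.

Things in the scene. Friction and masses are not known exactly. Their poses are not given: they have to be found in the camera images.
- vessel_a: one of two identical upright steel extraction vessels, fixed to the bench: round dark foot 110 mm across, 14 mm thick; body 76 mm across up to 98 mm, shoulder to 117 mm, then a 38 mm neck inside the cap. Origin: centre of the underside, z up along the axis of vessel and cap; a small lug on the body faces its -x. One vessel has its cap home, the other only started
- vessel_b: one of two identical upright steel extraction vessels, fixed to the bench: round dark foot 110 mm across, 14 mm thick; body 76 mm across up to 98 mm, shoulder to 117 mm, then a 38 mm neck inside the cap. Origin: centre of the underside, z up along the axis of vessel and cap; a small lug on the body faces its -x. One vessel has its cap home, the other only started
- cap_a (a joint): screw cap of vessel_a, rad: 0 = bottomed out (hard stop), larger = further unscrewed. Clockwise seen from above tightens (value falls). A full turn lifts the cap 5 mm. About 0.1 N m turns it and it stays where left; at the stop it climbs within 0.2 rad more past 0.4 N m (to 1 or 2 with a 70 N grip), then the pads slip without harm
- cap_b (a joint): screw cap of vessel_b, rad: 0 = bottomed out (hard stop), larger = further unscrewed. Clockwise seen from above tightens (value falls). A full turn lifts the cap 5 mm. About 0.1 N m turns it and it stays where left; at the stop it climbs within 0.2 rad more past 0.4 N m (to 1 or 2 with a 70 N grip), then the pads slip without harm
- cap_a_grip (a point): on the axis of vessel_a's cap, 21 mm above its lower rim: the height to pinch it. Round knurled black plastic cap, 50 mm across, 36 mm tall, lower rim 122 mm above the bench when home (this point 143, top 158), with a grey disc and a raised steel bar off-centre on top, towards the vessel's -x when home, that turns with the cap
- cap_b_grip (a point): on the axis of vessel_b's cap, 21 mm above its lower rim: the height to pinch it. Round knurled black plastic cap, 50 mm across, 36 mm tall, lower rim 122 mm above the bench when home (this point 143, top 158), with a grey disc and a raised steel bar off-centre on top, towards the vessel's -x when home, that turns with the cap
- beaker_a: empty clear glass beaker, 64 mm across, 85 mm tall, standing loose on the bench (between the two vessels); leave it alone. Origin: centre of its underside
- beaker_b: empty clear glass beaker, 72 mm across, 100 mm tall, standing loose on the bench (beyond the vessels, on the left); leave it alone. Origin: centre of its underside
- beaker_c: empty clear glass beaker, 70 mm across, 95 mm tall, standing loose on the bench (to the right of the vessels); leave it alone. Origin: centre of its underside
- jar: closed amber glass jar, 60 mm across, 105 mm tall, loose on the bench beyond the vessels; leave it alone. Origin: centre of its underside
- mortar: white ceramic mortar bowl, 100 mm across, 55 mm tall, loose on the bench to the left of the vessels; leave it alone. Origin: centre of its underside
- scoop: steel lab scoop, 200 mm long, lying flat and loose on the bench at the left; leave it alone. Origin: under its middle, x along its length
There are look-alikes about, which are no part of the job. What is shaped like the vessel_a but green or pink is not meant.

How it is judged (in metres and radians):
On the way:
1. the loose cap is screwed down until it bottoms out (value of joint cap_a below 0.12 rad), for 0.1 s.
At the end, for the whole second after the job is handed in: After bottoming out (within 0.12 rad of the stop), cap_a stands 1.57 rad open, within 0.26 rad, at rest, pinched with over 5 N, TCP within 30 mm of its grip point; cap_b is home within 0.2 rad; no listed beaker, jar, mortar or scoop has moved 30 mm (value of joint cap_a between 1.31 and 1.83 rad and velocity of joint cap_a between -0.1 and 0.1 rad/s and contact force between the fingers and vessel_a above 5 N and distance between the grasp point and cap_a_grip below 0.03 m and value of joint cap_b below 0.2 rad and distance of each of beaker_a, beaker_b, beaker_c, jar, mortar, scoop from where it was at the start of the episode below 0.03 m); the arm keeps its last pose, push and grip.
It fails at once if the cap that was already screwed down is loosened (value of joint cap_b above 0.3 rad).
It fails at once if a loose thing on the bench is knocked away from its place (distance of any of beaker_a, beaker_b, beaker_c, jar, mortar, scoop from where it was at the start of the episode above 0.03 m).
It also fails if it takes over 64 s, if anything falls off the work surface, if the arm or the gripper's body presses on something with over 40 N, if the wrist force passes 120 N, or if a joint passes its speed limit or range.

## Working session

There is one attempt and no reset: what is moved stays moved. The work goes in short steps, Python scripts to look and compute and a tool call to move; the robot and the scene stay as the last step left them, time stands still between calls to the robot, and variables do not carry over. Pictures are saved under pics/ and viewed, at most 10 in all, crops included, and the job is handed in when it is done.

Besides the shell and the picture viewer there is one more tool, called as name(argument=value, ...) on one line, values as JSON. arm_command: Moves the arm, as the interface text tells. Its arguments: {"type":"object","properties":{"steps":{"type":"array"},"squeeze":{"type":"number"}},"required":["steps"]}

```bash
mkdir -p pics; python3 - <<'E'
from rig import *
import cv2,numpy as np
for n in("top","side"):
    im=capture(n); cv2.imwrite(f"pics/{n}0.png",im[:,:,::-1])
    c=get_calibration(n); R=cv2.Rodrigues(np.array(c["rvec"],float))[0]
    print(n,c["intrinsics"],(-R.T@np.array(c["tvec"],float).ravel()).round(),R.round(2).tolist())
print(sense())
E
```

```text
top [[462.66227492   0.         319.00920283]
 [  0.         462.66227492 208.91477197]
 [  0.           0.           1.        ]] [ 382.   22. 1420.] [[-0.02, -1.0, -0.03], [-0.99, 0.03, -0.12], [0.12, 0.03, -0.99]]
side [[383.09101161   0.         315.37784413]
 [  0.         383.09101161 194.30752614]
 [  0.           0.           1.        ]] [-66. 816. 747.] [[-0.78, -0.62, -0.01], [-0.34, 0.43, -0.84], [0.53, -0.65, -0.55]]
{'time_s': 0.1, 'joints': array([-1.41040646e+00,  3.13370717e-01,  1.49833023e+00,  2.01141657e-05,
        1.33104055e+00, -2.23401401e-01]), 'dq': array([-0.00138813, -0.00026398, -0.00330589,  0.00165567, -0.00049628,
        0.00082707]), 'tau': array([ 1.91722022e-03, -4.12906337e+01, -2.60139763e+01, -2.12774803e-04,
        3.09549381e-03, -1.49048714e-05]), 'eef_pos': array([ 196.53881248, -486.60070866,  249.5158654 ]), 'ee_rot': array([-5.73831243e-04,  9.81644758e-01,  1.90717694e-01,  2.78578643e-05]), 'force': array([ 0.21906439,  0.18713235, -1.07046388]), 'wrist_torque': array([ 0.00314996,  0.02175722, -0.00485505]), 'grip_force': 0.0, 'grip_width': 0.997435739729275}
```

View pics/top0.png

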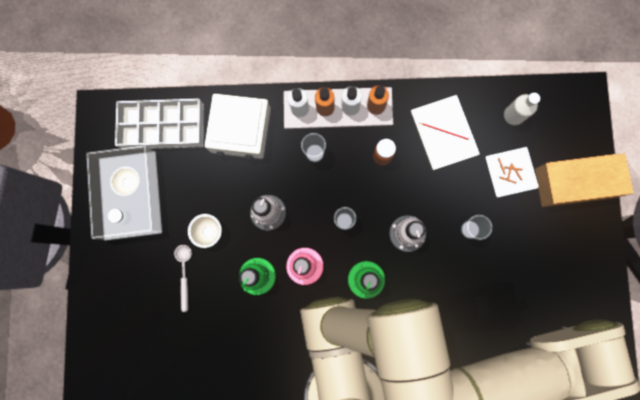

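View pics/side0.png

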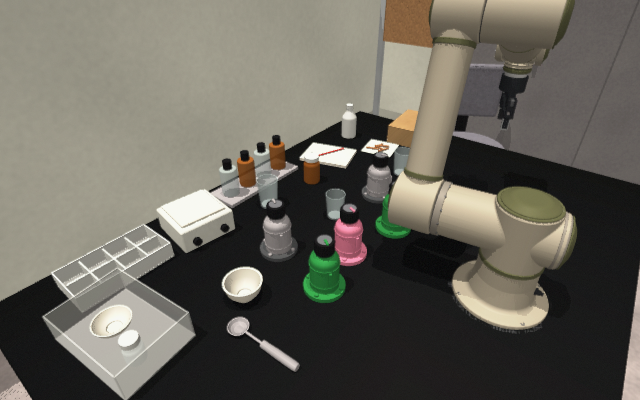

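The candidates are the grey steel vessels in the top view at (267,211) and (408,232). The green ones at (257,276) and (366,280) and the pink one at (305,266) are look-alikes. I'll enlarge both steel ones.

```bash
python3 - <<'E'
import cv2,numpy as np
t=cv2.imread("pics/top0.png");s=cv2.imread("pics/side0.png")
f=lambda im,u,v:cv2.resize(im[v-25:v+25,u-33:u+33],(396,300),interpolation=cv2.INTER_CUBIC)
f2=lambda im,u,v:cv2.resize(im[v-37:v+38,u-49:u+50],(396,300),interpolation=cv2.INTER_CUBIC)
g=np.vstack([np.hstack([f(t,267,212),f(t,408,233)]),np.hstack([f2(s,278,230),f2(s,379,178)])])
g=cv2.convertScaleAbs(g,alpha=1.5,beta=25)
cv2.imwrite("pics/crop.png",g)
E
```

```text
(no output)
```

View pics/crop.png

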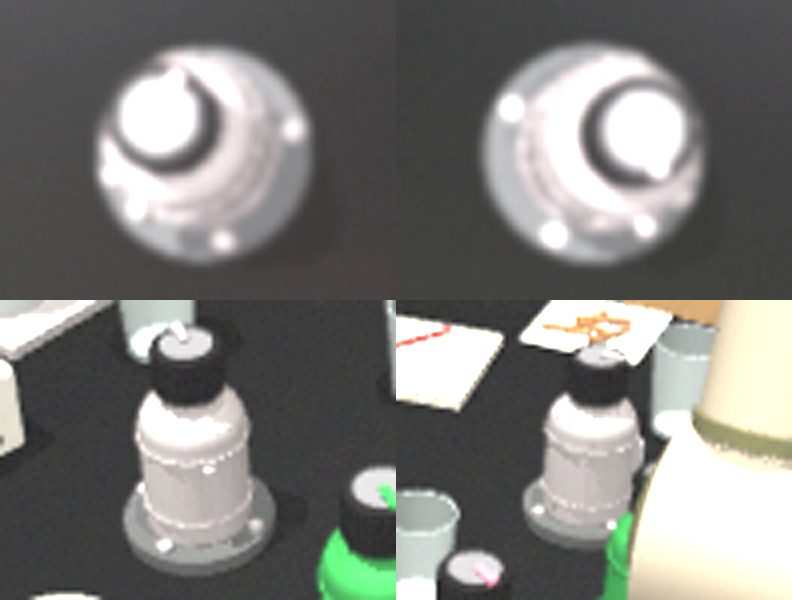

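The enlarged crop shows both steel vessels, and the two bars point in different directions: left cap's up, right cap's down. I'll triangulate the cap tops and overlay the model at home height to tell which one is loose.

```bash
cat > h.py <<'E'
from rig import *
import cv2,numpy as np
C={}
for n in("top","side"):
    c=get_calibration(n);C[n]=[np.array(c[k],float) for k in("intrinsics","rvec","tvec")]
def proj(n,P): K,r,t=C[n];return cv2.projectPoints(np.array(P,float).reshape(-1,3),r,t,K,None)[0][:,0]
def ray(n,p):
    K,r,t=C[n];R=cv2.Rodrigues(r)[0];d=R.T@np.linalg.inv(K)@[p[0],p[1],1];return -R.T@t.ravel(),d
def onz(n,p,z): o,d=ray(n,p);return o+d*(z-o[2])/d[2]
def tri(a,b):
    o,d=ray("top",a);p,e=ray("side",b);s=np.linalg.lstsq(np.c_[d,-e],p-o,rcond=None)[0]
    return (o+d*s[0]+p+e*s[1])/2,np.linalg.norm(o+d*s[0]-p-e*s[1])
def circ(x,y,z,r): a=np.linspace(0,2*np.pi,60);return np.c_[x+r*np.cos(a),y+r*np.sin(a),0*a+z]
E
python3 - <<'E'
from h import *
V=[((268.2,212.3),(260.6,206.1),(276,204.3),(267,212),(278,230)),((407.8,233.3),(416.4,229.6),(381,155.3),(408,233),(379,178))]
T=[cv2.imread("pics/top0.png"),cv2.imread("pics/side0.png")]
rows=[]
for foot,ct,cs,c1,c2 in V:
    f=onz("top",foot,10);print("foot",f.round(1),"captri",[np.round(q,1) for q in tri(ct,cs)],"cap xy if z158",onz("top",ct,158).round(1))
    ims=[]
    for n,im,c,w,h in(("top",T[0],c1,33,25),("side",T[1],c2,49,37)):
        S=396/(2*w);o=np.array([c[0]-w,c[1]-h]);cr=cv2.resize(im[o[1]:o[1]+2*h,o[0]:o[0]+2*w],(396,300),interpolation=cv2.INTER_CUBIC)
        cr=cv2.convertScaleAbs(cr,alpha=1.3,beta=30)
        for z,r,col in((14,55,(0,255,255)),(122,25,(0,0,255)),(158,25,(0,255,0)),(98,38,(255,128,0))):
            p=(proj(n,circ(f[0],f[1],z,r))-o+.5)*S
            cv2.polylines(cr,[p.astype(np.int32)],True,col,1)
        ims.append(cr)
    rows.append(np.hstack(ims))
cv2.imwrite("pics/ov.png",np.vstack(rows))
E
```

```text
foot [553.3 219.4  10. ] captri [array([553.4, 219.9, 154.9]), np.float64(0.4)] cap xy if z158 [553.2 219.6 158. ]
foot [ 477.7 -205.1   10. ] captri [array([ 477.3, -206.2,  152.1]), np.float64(0.7)] cap xy if z158 [ 477.1 -205.   158. ]
```

View pics/ov.png

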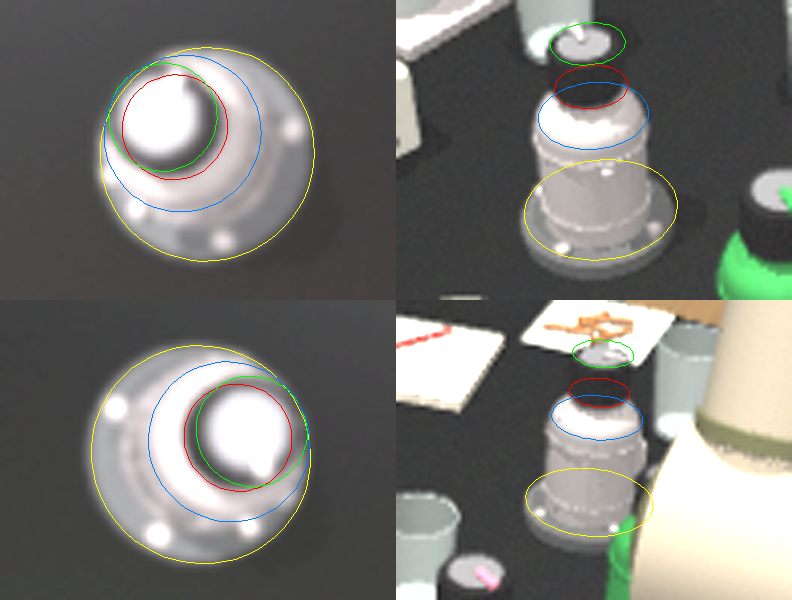

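The loose cap is the left steel vessel, top view (268,212), so that is vessel_a:
- **Left:** the lug is at top-crop (137,210), pointing about 151° in world. The bar points the opposite way, about -27°, so the cap is about π open. It also sits about 2.8 mm higher than the other, which matches half a turn.
- **Right:** the bar points at its lug (about 196°), so this cap is home.

The vessel_a axis is at about (553.3, 219.7). Moving there now.

arm_command(steps=[[[1, 0.8, -0.7, -0.5, 0, 0, 0], [1, 0.8, -0.7, -0.5, 0, 0, 0], [1, 0.8, -0.7, 0, 0, 0, 0], [1, 0.8, -0.7, 0, 0, 0, 0], [1, 0.8, -0.7, 0, 0, 0, 0], [1, 0.8, -0.7, 0, 0, 0, 0], [1, 0.8, -0.7, 0, 0, 0, 0], [1, 0.8, -0.7, 0, 0, 0, 0]]], squeeze=70)

```text
time_s: 1.1
eef_pos: [388.9, -105.7, 299.9]
ee_rot: [-0.0, 0.982, 0.191, 0.0]
force: [1.2, -0.1, 0.4]
grip_width: 1.001
grip_force: 0.0
```

arm_command(steps=[[[1, 0.8, -0.7, 0, 0, 0, 0], [1, 0.8, -0.7, 0, 0, 0, 0], [1, 0.8, -0.7, 0, 0, 0, 0], [1, 0.8, -0.7, 0, 0, 0, 0], [1, 0.8, -0.7, 0, 0, 0, 0], [1, 0.8, -0.7, 0, 0, 0, 0], [1, 0, 0, 0, 0, 0, -1], [1, 0, 0, 0, 0, 0, -1]]])

```text
time_s: 2.1
eef_pos: [532.3, 177.9, 299.3]
ee_rot: [-0.0, 0.941, 0.338, -0.001]
force: [-1.4, 0.1, -0.2]
grip_width: 1.001
grip_force: 0.0
```

arm_command(steps=[[[1, 0, 0, 0, 0, 0, -1], [1, 0, 0, 0, 0, 0, -1], [1, 0, 0, 0, 0, 0, -1], [1, 0, 0, 0, 0, 0, -1], [1, 0, 0, 0, 0, 0, -1], [1, 0, 0, 0, 0, 0, -1], [1, 0, 0, 0, 0, 0, -1], [1, 0, 0, 0, 0, 0, -1]]])

```text
time_s: 3.1
eef_pos: [532.2, 177.2, 299.6]
ee_rot: [-0.0, 0.586, 0.81, -0.0]
force: [0.3, -0.7, -0.3]
grip_width: 1.001
grip_force: 0.0
```

arm_command(steps=[[[1, 0, 0, 0, 0, 0, -1], [1, 0, 0, 0, 0, 0, -1], [1, 0, 0, 0, 0, 0, -1], [1, 0, 0, 0, 0, 0, -1], [1, 0, 0, 0, 0, 0, -1], [1, 0, 0, 0, 0, 0, -1], [1, 0, 0, 0, 0, 0, -1], [1, 0, 0, 0, 0, 0, -1]]])

```text
time_s: 4.1
eef_pos: [532.2, 177.2, 299.6]
ee_rot: [-0.0, 0.026, 1.0, -0.0]
force: [0.0, 0.0, 0.7]
grip_width: 0.998
grip_force: 0.0
```

```bash
cat > w.py <<'E'
from h import *
from scipy.spatial.transform import Rotation as R
s=sense();q=s["ee_rot"];M=R.from_quat([q[1],q[2],q[3],q[0]])
print(s["time_s"],s["joints"].round(3),s["eef_pos"].round(1),"F",s["force"].round(1),"T",s["wrist_torque"].round(2),"grip",round(s["grip_width"],3),round(s["grip_force"],1))
print("tool axes",M.as_matrix().round(3).tolist(),"yaw",np.arctan2(*M.as_matrix()[[1,0],0]).round(3))
print("to target (tool, rows of 50mm)",(M.inv().apply(np.array([553.3,219.7,145.5])-s["eef_pos"])/50).round(2))
E
python3 w.py
```

```text
4.1 [ 0.113  0.365  1.297 -0.     1.48  -1.405] [532.2 177.2 299.6] F [0.  0.  0.7] T [ 0.03 -0.06  0.02] grip 0.998 0.0
tool axes [[-0.999, 0.053, -0.001], [0.053, 0.999, -0.0], [0.001, -0.0, -1.0]] yaw 3.089
to target (tool, rows of 50mm) [-0.38  0.87  3.08]
```

arm_command(steps=[[[1, -0.38, 0.87, 0, 0, 0, 0], [1, 0, 0, 0.6, 0, 0, -1], [1, 0, 0, 0.6, 0, 0, -1], [1, 0, 0, 0.3, 0, 0, -1], [1, 0, 0, 0, 0, 0, -1], [1, 0, 0, 0, 0, 0, 0], [1, 0, 0, 0, 0, 0, 0]]])

```text
time_s: 4.97
eef_pos: [553.8, 219.6, 225.0]
ee_rot: [0.0, -0.266, 0.964, -0.0]
force: [-0.4, 0.1, -0.4]
grip_width: 1.002
grip_force: 0.0
```

```bash
python3 w.py; python3 - <<'E'
from h import *
T=[]
for n,P in(("top",[553,220,155]),("side",[553,220,150])):
    im=capture(n); p=proj(n,[P])[0].astype(int)
    T.append(cv2.resize(im[p[1]-50:p[1]+50,p[0]-66:p[0]+66,::-1],(396,300),interpolation=cv2.INTER_CUBIC))
cv2.imwrite("pics/above.png",np.hstack(T))
E
```

```text
4.975 [ 0.181  0.488  1.31  -0.     1.344 -1.929] [553.8 219.6 225. ] F [-0.4  0.1 -0.4] T [ 0.    0.01 -0.02] grip 1.002 0.0
tool axes [[-0.858, -0.514, 0.0], [-0.514, 0.858, -0.0], [-0.0, -0.0, -1.0]] yaw -2.602
to target (tool, rows of 50mm) [0.01 0.01 1.59]
```

View pics/above.png

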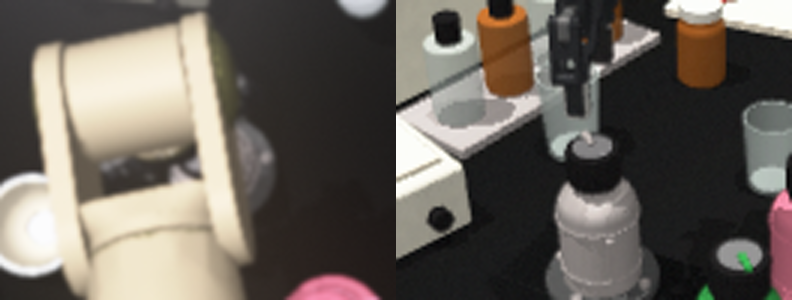

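The side view shows the open fingers right above the cap at crop (590,145), and the top view is blocked by the wrist. Descending, then closing.

arm_command(steps=[[[1, 0, 0, 0.5, 0, 0, 0], [1, 0, 0, 0.5, 0, 0, 0], [1, 0, 0, 0.4, 0, 0, 0], [1, 0, 0, 0.18, 0, 0, 0], [1, 0, 0, 0, 0, 0, 0], [1, 0, 0, 0, 0, 0, 0]]])

```text
time_s: 5.82
eef_pos: [554.2, 219.6, 146.9]
ee_rot: [0.001, -0.268, 0.964, -0.0]
force: [0.4, -0.2, 0.6]
grip_width: 1.002
grip_force: 0.0
```

arm_command(steps=[[[0, 0, 0, 0, 0, 0, 0], [0, 0, 0, 0, 0, 0, 0], [0, 0, 0, 0, 0, 0, 0], [0, 0, 0, 0, 0, 0, 0], [0, 0, 0, 0, 0, 0, 0], [0, 0, 0, 0, 0, 0, 0], [0, 0, 0, 0, 0, 0, 0], [0, 0, 0, 0, 0, 0, 0]]], squeeze=70)

```text
time_s: 6.82
eef_pos: [552.3, 223.2, 148.3]
ee_rot: [0.0, -0.268, 0.963, 0.003]
force: [-14.0, 16.4, 17.5]
grip_width: 0.558
grip_force: 70.1
```

```bash
python3 w.py
```

```text
6.825 [ 0.185  0.557  1.409  0.007  1.176 -1.932] [552.3 223.2 148.3] F [-14.   16.4  17.5] T [ 2.83  2.36 -0.07] grip 0.558 70.1
tool axes [[-0.856, -0.517, -0.001], [-0.517, 0.856, 0.007], [-0.002, 0.006, -1.0]] yaw -2.598
to target (tool, rows of 50mm) [ 0.02 -0.07  0.05]
```

Gripped. There is about 21 N of side load along tool y, so I'm shifting the command to relieve it.

arm_command(steps=[[[0, 0, 0.08, -0.03, 0, 0, 0], [0, 0, 0, 0, 0, 0, 0], [0, 0, 0, 0, 0, 0, 0]]])

```text
time_s: 7.2
eef_pos: [552.0, 223.5, 148.4]
ee_rot: [0.001, -0.268, 0.963, 0.001]
force: [-2.2, 3.2, 7.7]
grip_width: 0.553
grip_force: 73.1
```

```bash
python3 w.py
```

```text
7.2 [ 0.188  0.556  1.409  0.002  1.174 -1.926] [552.  223.5 148.4] F [-2.2  3.2  7.7] T [ 0.77  0.45 -0.01] grip 0.553 73.1
tool axes [[-0.857, -0.516, 0.001], [-0.516, 0.857, 0.002], [-0.002, 0.001, -1.0]] yaw -2.6
to target (tool, rows of 50mm) [ 0.02 -0.08  0.06]
```

arm_command(steps=[[[0, 0, 0, 0.002, 0, 0, 0.7], [0, 0, 0, 0.002, 0, 0, 0.7], [0, 0, 0, 0.002, 0, 0, 0.7], [0, 0, 0, 0.002, 0, 0, 0.7], [0, 0, 0, 0.002, 0, 0, 0.7], [0, 0, 0, 0.002, 0, 0, 0.7], [0, 0, 0, 0.002, 0, 0, 0.7], [0, 0, 0, 0, 0, 0, 0]]])

```text
time_s: 8.2
eef_pos: [551.9, 224.2, 147.8]
ee_rot: [0.001, 0.097, 0.995, 0.002]
force: [-2.4, 6.6, 7.3]
grip_width: 0.553
grip_force: 73.4
```

```bash
python3 w.py
```

```text
8.2 [ 0.188  0.557  1.41   0.003  1.173 -1.189] [551.9 224.2 147.8] F [-2.4  6.6  7.3] T [ 1.28  0.4  -0.05] grip 0.553 73.4
tool axes [[-0.981, 0.193, 0.001], [0.193, 0.981, 0.003], [-0.001, 0.003, -1.0]] yaw 2.947
to target (tool, rows of 50mm) [-0.04 -0.08  0.05]
```

arm_command(steps=[[[0, 0, 0.02, 0.001, 0, 0, 0.7], [0, 0, 0, 0.002, 0, 0, 0.7], [0, 0, 0, 0.002, 0, 0, 0.7], [0, 0, 0, 0.002, 0, 0, 0.7], [0, 0, 0, 0.002, 0, 0, 0.7], [0, 0, 0, 0.002, 0, 0, 0.7], [0, 0, 0, 0.002, 0, 0, 0.7], [0, 0, 0, 0, 0, 0, 0]]])

```text
time_s: 9.2
eef_pos: [552.4, 224.8, 147.3]
ee_rot: [0.0, 0.448, 0.894, 0.001]
force: [-2.4, 6.4, 7.0]
grip_width: 0.554
grip_force: 73.3
```

```bash
python3 w.py
```

```text
9.2 [ 0.19   0.559  1.409  0.002  1.172 -0.453] [552.4 224.8 147.3] F [-2.4  6.4  7. ] T [ 0.92  0.19 -0.08] grip 0.554 73.3
tool axes [[-0.599, 0.801, 0.002], [0.801, 0.598, 0.002], [0.001, 0.003, -1.0]] yaw 2.212
to target (tool, rows of 50mm) [-0.09 -0.05  0.04]
```

arm_command(steps=[[[0, 0, 0, 0.002, 0, 0, 0.7], [0, 0, 0, 0.002, 0, 0, 0.7], [0, 0, 0, 0.002, 0, 0, 0.7], [0, 0, 0, 0.002, 0, 0, 0.7], [0, 0, 0, 0.002, 0, 0, 0.7], [0, 0, 0, 0.002, 0, 0, 0.7], [0, 0, 0, 0.002, 0, 0, 0.7], [0, 0, 0, 0, 0, 0, 0]]])

```text
time_s: 10.2
eef_pos: [553.0, 225.0, 146.7]
ee_rot: [0.0, 0.739, 0.673, 0.002]
force: [2.1, 7.2, 6.1]
grip_width: 0.552
grip_force: 73.2
```

```bash
python3 w.py
```

```text
10.2 [0.19  0.56  1.409 0.002 1.169 0.282] [553.  225.  146.7] F [2.1 7.2 6.1] T [ 1.08 -0.38 -0.04] grip 0.552 73.2
tool axes [[0.093, 0.996, 0.004], [0.996, -0.093, 0.003], [0.003, 0.004, -1.0]] yaw 1.477
to target (tool, rows of 50mm) [-0.1   0.02  0.02]
```

arm_command(steps=[[[0, 0.03, 0, 0.002, 0, 0, 0.5], [0, 0, 0, 0.002, 0, 0, 0.5], [0, 0, 0, 0.002, 0, 0, 0.5], [0, 0, 0, 0.001, 0, 0, 0.5], [0, 0, 0, 0.001, 0, 0, 0.5], [0, 0, 0, 0, 0, 0, 0]]])

```text
time_s: 10.95
eef_pos: [553.4, 225.0, 146.4]
ee_rot: [0.001, 0.852, 0.524, 0.002]
force: [2.0, -0.2, 7.5]
grip_width: 0.552
grip_force: 73.3
```

```bash
python3 w.py
```

```text
10.95 [ 1.910e-01  5.610e-01  1.407e+00 -1.000e-03  1.169e+00  6.590e-01] [553.4 225.  146.4] F [ 2.  -0.2  7.5] T [-0.26 -0.34 -0.08] grip 0.552 73.3
tool axes [[0.451, 0.892, 0.004], [0.892, -0.451, 0.0], [0.002, 0.003, -1.0]] yaw 1.102
to target (tool, rows of 50mm) [-0.1   0.05  0.02]
```

arm_command(steps=[[[0, 0, 0, 0.002, 0, 0, 0.4], [0, 0, 0, 0.001, 0, 0, 0.4], [0, 0, 0, 0.001, 0, 0, 0.4], [0, 0, 0, 0, 0, 0, 0]]])

```text
time_s: 11.45
eef_pos: [553.5, 224.9, 146.3]
ee_rot: [0.001, 0.895, 0.445, 0.002]
force: [2.1, -0.3, 7.0]
grip_width: 0.56
grip_force: 73.3
```

```bash
python3 w.py
```

```text
11.45 [ 1.900e-01  5.620e-01  1.407e+00 -1.000e-03  1.169e+00  8.390e-01] [553.5 224.9 146.3] F [ 2.1 -0.3  7. ] T [-0.35 -0.45 -0.1 ] grip 0.56 73.3
tool axes [[0.604, 0.797, 0.004], [0.797, -0.604, -0.0], [0.002, 0.003, -1.0]] yaw 0.923
to target (tool, rows of 50mm) [-0.09  0.06  0.02]
```

arm_command(steps=[[[0, 0, 0, 0.001, 0, 0, 0.4], [0, 0, 0, 0.001, 0, 0, 0.4], [0, 0, 0, 0, 0, 0, 0]]])

```text
time_s: 11.82
eef_pos: [553.6, 224.8, 146.1]
ee_rot: [0.001, 0.921, 0.391, 0.002]
force: [3.5, -1.4, 7.1]
grip_width: 0.55
grip_force: 73.3
```

```bash
python3 w.py
```

```text
11.825 [ 1.900e-01  5.620e-01  1.407e+00 -1.000e-03  1.169e+00  9.590e-01] [553.6 224.8 146.1] F [ 3.5 -1.4  7.1] T [-0.4  -0.5  -0.04] grip 0.55 73.3
tool axes [[0.695, 0.719, 0.004], [0.719, -0.695, -0.0], [0.003, 0.003, -1.0]] yaw 0.803
to target (tool, rows of 50mm) [-0.08  0.07  0.01]
```

arm_command(steps=[[[0, 0, 0, 0.001, 0, 0, 0.4], [0, 0, 0, 0.001, 0, 0, 0.4], [0, 0, 0, 0, 0, 0, 0]]])

```text
time_s: 12.2
eef_pos: [553.7, 224.8, 146.0]
ee_rot: [0.001, 0.942, 0.335, 0.002]
force: [3.6, -1.9, 7.0]
grip_width: 0.556
grip_force: 73.3
```

arm_command(steps=[[[0, 0, 0, 0.001, 0, 0, 0.4], [0, 0, 0, 0.001, 0, 0, 0.4], [0, 0, 0, 0, 0, 0, 0]]])

```text
time_s: 12.58
eef_pos: [553.8, 224.6, 146.0]
ee_rot: [0.001, 0.961, 0.278, 0.002]
force: [3.6, -2.5, 7.2]
grip_width: 0.556
grip_force: 73.3
```

```bash
python3 w.py
```

```text
12.575 [ 0.19   0.562  1.407 -0.002  1.168  1.199] [553.8 224.6 146. ] F [ 3.6 -2.5  7.2] T [-0.58 -0.51 -0.08] grip 0.556 73.3
tool axes [[0.846, 0.533, 0.005], [0.533, -0.846, -0.001], [0.004, 0.003, -1.0]] yaw 0.562
to target (tool, rows of 50mm) [-0.06  0.08  0.01]
```

arm_command(steps=[[[0, 0, 0, 0, 0, 0, 0.4], [0, 0, 0, 0, 0, 0, 0.4], [0, 0, 0, 0, 0, 0, 0]]])

```text
time_s: 12.95
eef_pos: [553.8, 224.6, 145.9]
ee_rot: [0.001, 0.975, 0.22, 0.002]
force: [4.2, -3.8, 5.7]
grip_width: 0.559
grip_force: 73.2
```

```bash
python3 w.py
```

```text
12.95 [ 0.19   0.562  1.407 -0.002  1.168  1.318] [553.8 224.6 145.9] F [ 4.2 -3.8  5.7] T [-0.65 -0.65  0.44] grip 0.559 73.2
tool axes [[0.903, 0.429, 0.005], [0.429, -0.903, -0.001], [0.004, 0.003, -1.0]] yaw 0.444
to target (tool, rows of 50mm) [-0.05  0.08  0.01]
```

arm_command(steps=[[[0, 0, 0, 0, 0, 0, 0.4], [0, 0, 0, 0, 0, 0, 0]]])

```text
time_s: 13.2
eef_pos: [553.7, 224.5, 145.8]
ee_rot: [0.001, 0.982, 0.19, 0.002]
force: [3.5, -4.1, 7.3]
grip_width: 0.554
grip_force: 73.4
```

```bash
python3 w.py
```

```text
13.2 [ 0.19   0.562  1.407 -0.002  1.168  1.379] [553.7 224.5 145.8] F [ 3.5 -4.1  7.3] T [-0.67 -0.53 -0.05] grip 0.554 73.4
tool axes [[0.928, 0.373, 0.004], [0.373, -0.928, -0.001], [0.004, 0.003, -1.0]] yaw 0.383
to target (tool, rows of 50mm) [-0.04  0.09  0.01]
```

arm_command(steps=[[[0, 0, 0, 0, 0, 0, 0.4], [0, 0, 0, 0, 0, 0, 0]]])

```text
time_s: 13.45
eef_pos: [553.7, 224.5, 145.9]
ee_rot: [0.002, 0.987, 0.163, 0.002]
force: [4.1, -3.9, 6.4]
grip_width: 0.551
grip_force: 73.3
```

```bash
python3 w.py
```

```text
13.45 [ 0.191  0.562  1.407 -0.004  1.168  1.435] [553.7 224.5 145.9] F [ 4.1 -3.9  6.4] T [-0.67 -0.63  2.18] grip 0.551 73.3
tool axes [[0.947, 0.322, 0.005], [0.322, -0.947, -0.002], [0.004, 0.004, -1.0]] yaw 0.328
to target (tool, rows of 50mm) [-0.04  0.09  0.01]
```

arm_command(steps=[[[0, 0, 0, 0, 0, 0, 0.2], [0, 0, 0, 0, 0, 0, 0], [0, 0, 0, 0, 0, 0, 0]]])

```text
time_s: 13.82
eef_pos: [554.5, 224.7, 145.9]
ee_rot: [0.001, 0.989, 0.148, 0.003]
force: [9.3, -2.3, 3.3]
grip_width: 0.556
grip_force: 73.1
```

```bash
python3 w.py; sleep 0; python3 -c "
from rig import *
print(sense()['wrist_torque'],sense()['tau'].round(2))"
```

```text
13.825 [ 0.19   0.563  1.406 -0.003  1.166  1.466] [554.5 224.7 145.9] F [ 9.3 -2.3  3.3] T [-0.43 -1.38  1.62] grip 0.556 73.1
tool axes [[0.956, 0.292, 0.007], [0.292, -0.956, -0.001], [0.006, 0.003, -1.0]] yaw 0.297
to target (tool, rows of 50mm) [-0.05  0.09  0.01]
[-0.42933885 -1.38089471  1.61934425] [  1.65 -48.07 -19.37   1.58   1.98   1.66]
```

The torque rose to about 2 N m at q6≈1.43 and the pads then slipped slightly, so the cap has bottomed out. Now backing off a quarter turn plus about 0.05 rad for wind-up.

arm_command(steps=[[[0, 0.02, 0, -0.002, 0, 0, -0.9], [0, 0, 0, -0.002, 0, 0, -0.9], [0, 0, 0, -0.002, 0, 0, -0.9], [0, 0, 0, -0.002, 0, 0, -0.9], [0, 0, 0, -0.002, 0, 0, -0.9], [0, 0, 0, -0.002, 0, 0, -0.9]]])

```text
time_s: 14.58
eef_pos: [553.8, 225.8, 146.4]
ee_rot: [0.0, 0.85, 0.526, 0.001]
force: [-1.4, 1.1, 8.2]
grip_width: 0.556
grip_force: 73.5
```

arm_command(steps=[[[0, 0, 0, -0.002, 0, 0, -0.9], [0, 0, 0, -0.002, 0, 0, -0.9], [0, 0, 0, -0.002, 0, 0, -0.9], [0, 0, 0, -0.002, 0, 0, -0.9], [0, 0, 0, -0.002, 0, 0, -0.9], [0, 0, 0, -0.002, 0, 0, -0.9], [0, 0, 0, 0, 0, 0, 0], [0, 0, 0, 0, 0, 0, 0]]])

```text
time_s: 15.58
eef_pos: [552.5, 225.9, 147.0]
ee_rot: [-0.001, 0.576, 0.817, -0.0]
force: [-8.8, 1.1, 12.4]
grip_width: 0.554
grip_force: 74.2
```

```bash
python3 w.py; python3 - <<'E'
from h import *
T=[]
for n,P in(("top",[553,224,155]),("side",[553,224,150])):
    im=capture(n); p=proj(n,[P])[0].astype(int)
    T.append(cv2.resize(im[p[1]-37:p[1]+38,p[0]-49:p[0]+50,::-1],(396,300),interpolation=cv2.INTER_CUBIC))
cv2.imwrite("pics/end.png",cv2.convertScaleAbs(np.hstack(T),alpha=1.4,beta=25))
E
```

```text
15.575 [ 1.920e-01  5.620e-01  1.404e+00  1.000e-03  1.176e+00 -1.520e-01] [552.5 225.9 147. ] F [-8.8  1.1 12.4] T [0.16 1.34 0.03] grip 0.554 74.2
tool axes [[-0.336, 0.942, -0.001], [0.942, 0.336, 0.0], [0.001, -0.001, -1.0]] yaw 1.914
to target (tool, rows of 50mm) [-0.12 -0.03  0.03]
```

View pics/end.png

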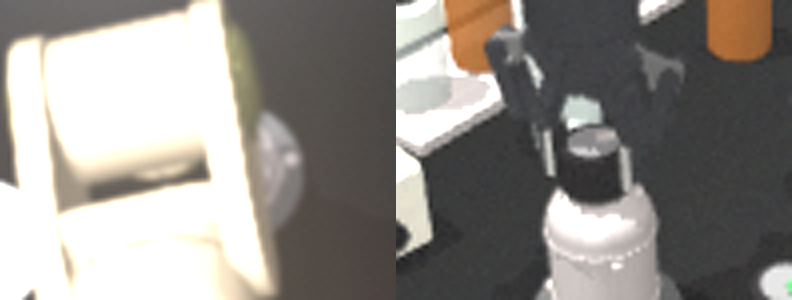

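The side view shows the cap at crop (593,160) still pinched between both pads, undisturbed neighbours around it, and the top view is blocked by the wrist. Measured back-off is 1.618 rad, less about 0.05 wind-up. Grip is 74 N and the arm is still, so I'm handing in.

```bash
python3 -c "
from rig import *
print(finish_job())"
```

```text
the job is handed in; nothing more can be done
None
```

I screwed the loose cap (left steel vessel) down to its stop, where the torque reached about 2 N m, then backed it off about 1.57 rad by joint reading; I handed in with it still gripped at about 74 N, but the judge gave no result.

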